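Run a UV filter under the loupe on the cam-locked inspection slide

TASK

Bring the UV filter that lies on the inspection slide under the loupe and lock it there by pushing alone: swing the cam lever round to its far stop, so that the cam's low side faces the slide, then push the slide forward by its upright plate until it is fully home, then swing the lever all the way back so that the cam's high side locks the slide. Do not grip the lever or the plate, do not force the slide against the raised cam, do not touch or lift the filter, and leave the things lying around the jig where they are.

Things in the scene. Friction and masses are not known exactly. Their poses are not given: they have to be found in the camera images.
- inspection_jig: Inspection jig, bolted down: grey base plate 218 x 160 x 10 mm (x -100 to 118, y -88 to 72 mm) with a slide on rails, a flat steel cam with lever at its right and a loupe on an arm. Origin on the bench; x is the slide's forward direction (away from the robot, up to 0.3 rad of yaw), y left, z up. The lever swings round on the right, away from the slide.
- stage (a joint): Travel of the slide along the jig's +x, m: 0 at the loading position (start), 0.110 fully home at the front stop, filter under the loupe. Moves with 2 to 3 N, stays where left. A 12 mm wide steel follower bar with round ends on its right edge runs past the cam: the cam's high side blocks it (ahead of the bar at 0, behind the bar when home), the low side lets it by with 2.5 mm to spare.
- push_plate (a point): Middle of the rear face (the face towards the robot) of the slide's upright steel push plate, 50 mm wide (across the slide), 6 mm thick, standing 26 to 69 mm above the bench; this point is at 48 mm. It moves with the slide; its x axis is the forward direction. Push here.
- cam (a joint): Cam angle, rad, growing anticlockwise from above. 0: lever at its locking stop (points to the robot, a little right), the cam's high side (28 mm from the axis, over 140 degrees) faces the slide. 2.4: lever at the other stop (points forward and right), the low side (14 mm) faces the slide; low from 2.2 up. Starts at 0 to 0.8, always blocking. 2.5 N at the handle moves it; no spring.
- cam_axis (a point): Top of the lever's hub, on the cam's upright axis, 37 mm above the bench. Its axes turn with the lever.
- lever_handle (a point): Middle of the upright round black handle at the end of the cam lever: 15 mm diameter, 37 to 83 mm above the bench, this point at 63 mm, 50 mm from the cam's axis. Seen from the axis the lever points at -2.88 rad from the jig's x axis, plus the cam angle. Lever arm, cam, slide and filter lie below 42 mm, so fingertips 50 mm up pass over them.
- nest_floor (a point): Floor of the shallow round nest on the slide (inner diameter 51 mm, rim 5 mm high) in which the filter lies, 25.5 mm above the bench, moving with the slide.
- filter_center (a point): Centre (half-way up) of the UV filter, a black ring with glass, 48 mm diameter, 9 mm high, lying loose in the slide's nest. It only rides along; top at 35 mm above the bench.
- jig_loupe: Black measuring loupe with a clear skirt, 34 mm diameter, fixed over the slide's home position by an arm from a column at the left; origin at the centre of its underside, 46 mm above the bench; its top is at 88 mm, the column's at 90 mm (column 55 mm to its left).
- petri_dish: Bystander: clear covered dish, 60 mm diameter, 15 mm high, on the bench left of the jig; origin under its centre.
- shipper_3: Bystander: round translucent wafer clamshell, 71 x 64 x 11 mm, on the bench left of the jig; origin under its centre.
- tweezers_b: Bystander: black wafer tweezers, 125 mm long, 11 mm wide, 8 mm high, lying on the bench right of the jig towards the robot; origin under the middle.

How it is judged (in metres and radians):
On the way, in this order (a step that is already met when the one before it is completed fails the run):
1. the cam is turned to its low point while the slide is still at the loading position (value of joint cam above 2.2 rad and value of joint stage below 0.008 m), for 0.2 s.
2. the slide is pushed fully home past the cam (value of joint stage above 0.106 m and value of joint cam above 2 rad), for 0.2 s.
At the end, for the whole second after the job is handed in: The slide is within 4 mm of fully home, the cam lever is back within 0.25 rad of its locking stop, the filter lies flat in its nest within 7 mm of the loupe's axis, and slide and cam are at rest (value of joint cam below 0.25 rad and value of joint stage above 0.106 m and horizontal distance between filter_center and jig_loupe below 0.007 m and z of filter_center in the frame of nest_floor below 0.0065 m and angle between filter_center's own z axis and vertical below 0.08 rad and velocity of joint stage between -0.005 and 0.005 m/s and velocity of joint cam between -0.05 and 0.05 rad/s); the robot touches nothing.
It fails at once if the slide is forced against the raised cam at the loading position (over 15 N) (contact force between cam and stage above 15 N and value of joint stage below 0.02 m).
It fails at once if the lever handle or the push plate is gripped between the fingers instead of pushed ((horizontal distance between the grasp point and lever_handle below 0.008 m and height (world z) of the grasp point below 0.088 m and contact force between the fingers and cam above 0.5 N) or (x of the grasp point in the frame of push_plate between -0.003 and 0.009 m and y of the grasp point in the frame of push_plate between -0.03 and 0.03 m and z of the grasp point in the frame of push_plate below 0.025 m and contact force between the fingers and stage above 0.5 N)).
It fails at once if the filter is touched by the robot (contact force between any of the fingers, the arm and uv_filter above 0.3 N).
It fails at once if the filter is lifted or jumps out of its nest (z of filter_center in the frame of nest_floor above 0.01 m or horizontal distance between filter_center and nest_floor above 0.006 m).
It fails at once if a bystander is moved by more than 12 mm (distance of any of petri_dish, shipper_3, tweezers_b from where it was at the start of the episode above 0.012 m).
It also fails if it takes over 64 s, if anything falls off the work surface, if the arm or the gripper's body presses on something with over 40 N, if the wrist force passes 120 N, or if a joint passes its speed limit or range.

ROBOT

A 6-joint arm with a two-finger parallel gripper is mounted at the origin on a cart in front of the work surface, level with it; the furniture and walls round the work are solid. World frame = base frame: x ahead of the robot, y to its left, z up, the work surface at z = 0. Lengths are in m, angles in degrees, forces in N, time in s.
With the tool pointing down it reaches from about 0.4 to 0.825 m from the base axis. Payload 7 kg.
Tool frame: the origin (TCP) lies midway between the tips of the shut fingers; the grasp point (between the pads) lies 19 mm behind it; z points along the fingers, y is the line along which they close (so a half turn about z gives the same grasp; the last joint's range is limited). The gripper opens to 88 mm and grips with 3 to 60 N. Pads are 19 mm wide; open, the fingers measure 130 mm over their backs; the gripper's body (78 mm by 193 mm) begins 47 mm behind the grasp point.
Start: joints at [-57.29, 20.546, 0.682, 0, -70.136, -16.507], TCP at [0.188, -0.648, 0.227] pointing down, gripper open.
Joint ranges: [-176.03, 176.03], [-82.01, 121.73], [-58.28, 71.71], [-173.87, 95.51], [-174.79, -0.11], [-173.66, 173.66]. Speed limits (degrees/s): [136.94, 136.94, 172.46, 180, 180, 180].

INTERFACE

Orientations are given as a 3x3 rotation matrix whose columns are the frame's x, y, z axes.
In Python, from rig import robot gives the robot as it stands. Calls block until the motion is done:
- robot.goto(position, orientation): joint-space move of the TCP to a pose.
- robot.servo_line(position, ori=None, speed=0.15): straight line of the TCP; ori=None keeps the orientation; speed is the mean speed in m/s.
- robot.movej(angles): joint-space move.
- robot.move_gripper(opening): opening from 0.0 (shut) to 1.0 (fully open); the grip force is fixed at half the most; returns when the fingers have stopped.
- robot.dwell(seconds).
- robot.ik(position, orientation): joint angles nearest the present ones, or None.
- robot.grab_frame(name): name is "scene" or "side" or "wrist"; returns (picture, depth): 420x560x3 uint8, red, green, blue; 420x560 float32, m along the optical axis (not along the pixel's ray), 0 where there is no reading.
- robot.camera_info(name): a dict with "vfov" (degrees; the focal length in pixels is half the picture's height over the tangent of half this angle, whatever the lens; pixels are square), "cx", "cy" (the principal point, pixels), "k1" (the pictures are not rectified: a ray, as slopes to the right and down, at radius r is drawn at 1 + k1 r^2 times it, then the intrinsics apply), "view" (4x4, takes a point from world to camera coordinates); the wrist camera has in their place "T_tool_cam" (4x4, takes a point from camera to tool coordinates, whose origin is the TCP and whose axes are the flange's). Camera axes: x right, y down, z forward; pixel columns grow to the right and rows downward; lengths in m; the calibration is good to about 2 mm. A picture is of the moment at which its call begins: read the wrist's pose just before it. camera_info takes no time and is no camera call.
A pose or a line that the arm cannot do raises robot.Unreachable and nothing moves.
- robot.job_done(): hands the job in; it is judged then, once.
Readings, each from a call of its own:
- robot.read_t(): time.
- robot.read_qpos(): joint angles.
- robot.read_qvel(): joint speeds.
- robot.read_effort(): joint torques, N m.
- robot.read_position(): TCP position.
- robot.read_tcp_rot(): TCP orientation.
- robot.read_force(): force on the tool from outside, world axes, zero at the start.
- robot.read_ft_torque(): the same for the moment, N m.
- robot.read_grip_width(): opening from 0.0 (shut) to 1.0 (fully open).
- robot.read_finger_force(): force on a finger pad.
Only numpy, scipy, OpenCV 4.12 (cv2) and the standard library are available. Lean on these libraries where they do the work, as an engineer would, in place of code of your own. Each camera call takes 0.05 s, during which the arm holds its last target. There are 200 camera calls.

## Working session

There is one attempt and no reset: what is moved stays moved. The work goes in short steps, each a Python script; the robot and the scene stay as the last script left them, time stands still between calls to the robot, and variables do not carry over. Pictures are saved under pics/ and viewed, at most 10 in all, crops included, and the job is handed in when it is done.

```bash
ls; mkdir -p pics; cat > h.py <<'E'
import numpy as np, cv2
from rig import robot
def cam(n):
    c=robot.camera_info(n)
    if n=="wrist":
        T=np.eye(4);T[:3,:3]=robot.read_tcp_rot();T[:3,3]=robot.read_position()
        M=T@np.array(c["T_tool_cam"])
    else: M=np.linalg.inv(np.array(c["view"]))
    return c,M
def snap(n,fn=None):
    c,M=cam(n);p,d=robot.grab_frame(n)
    if fn: cv2.imwrite("pics/"+fn,p[:,:,::-1])
    return p,d,c,M
def slopes(c,uv):
    f=210/np.tan(np.radians(c["vfov"])/2)
    K=np.array([[f,0,c["cx"]],[0,f,c["cy"]],[0,0,1.]])
    s=np.array([(np.array(uv,float).reshape(-1,2)-[c["cx"],c["cy"]])/f])[0]
    q=s.copy()
    for _ in range(20): q=s/(1+c["k1"]*(q**2).sum(1,keepdims=True))
    return q
def onplane(c,M,uv,z):
    q=slopes(c,uv);r=np.c_[q,np.ones(len(q))]@M[:3,:3].T
    t=(z-M[2,3])/r[:,2]; return M[:3,3]+r*t[:,None]
def cloud(c,M,d):
    v,u=np.mgrid[:420,:560];q=slopes(c,np.c_[u.ravel(),v.ravel()])
    P=np.c_[q,np.ones(len(q))]*d.reshape(-1,1)
    return (P@M[:3,:3].T+M[:3,3]).reshape(420,560,3)
E
python3 - <<'E'
from h import *
for n in("scene","side"):
    p,d,c,M=snap(n,n+"1.png");print(n,M[:3,3],c["vfov"],c["k1"])
print(robot.read_t(),robot.read_tcp_rot())
E
```

```text
pics
scene [0.88148332 0.34726879 0.81520479] 48.883286196295415 -0.12689733349238533
side [ 0.9372578  -0.07931756  0.90526336] 44.91949653870679 -0.12607441112114698
0.1 [[-9.60310418e-01 -2.78932962e-01 -5.51322257e-04]
 [-2.78933467e-01  9.60309459e-01  1.36531919e-03]
 [ 1.48607454e-04  1.46491247e-03 -9.99998916e-01]]
```

View pics/scene1.png

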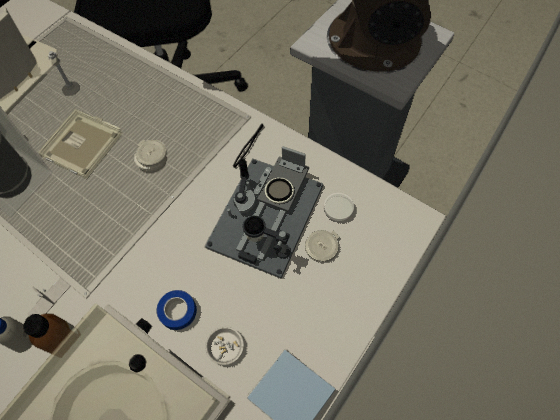

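View pics/side1.png

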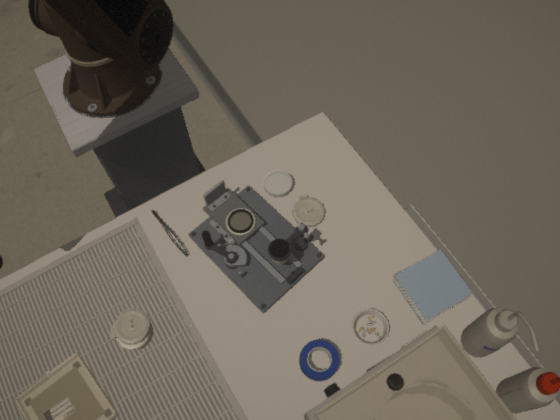

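The pictures show the jig: in scene, filter about (280,190), hub (243,202), handle (243,168), plate (293,157), loupe (255,226). In side, filter is about (240,221), hub (235,257), handle (209,240), plate (215,192), loupe (280,248). The tweezers lie right of the jig, near the handle.

```bash
python3 - <<'E'
from h import *
np.set_printoptions(precision=4,suppress=True)
pts={"filter":((280,190),(240,221),.035),"hub":((243,202),(235,257),.037),"handle":((243,162),(207,235),.083),"loupe":((255,222),(280,243),.088),"tw1":((262,126),(153,212),.004),"tw2":((237,163),(187,253),.004)}
cs={n:cam(n) for n in("scene","side")}
P={}
for k,(a,b,z) in pts.items():
    A=onplane(*cs["scene"],a,z)[0];B=onplane(*cs["side"],b,z)[0];P[k]=(A+B)/2;print(k,A[:2],B[:2])
f=P["loupe"]-P["filter"];print("fwd",np.hypot(*f[:2]),np.degrees(np.arctan2(f[1],f[0])))
h=P["handle"]-P["hub"];print("arm",np.hypot(*h[:2]),np.degrees(np.arctan2(h[1],h[0])))
E
```

```text
filter [0.519  0.0742] [0.5178 0.0697]
hub [0.5822 0.0318] [0.5786 0.0247]
handle [ 0.5312 -0.0024] [ 0.5338 -0.0026]
loupe [0.6216 0.0942] [0.6186 0.0989]
tw1 [ 0.3941 -0.0636] [ 0.3909 -0.0649]
tw2 [ 0.5025 -0.049 ] [ 0.5083 -0.0464]
fwd 0.10464201431883738 13.609939144436769
arm 0.05696806125468494 -147.3140287471304
```

```bash
cat >> h.py <<'E'
def ori(phi):
    c,s=np.cos(phi),np.sin(phi); return np.array([[c,s,0],[s,-c,0],[0,0,-1.]])
E
python3 - <<'E'
from h import *
np.set_printoptions(precision=3,suppress=True)
print(np.array(robot.camera_info("wrist")["T_tool_cam"]),robot.camera_info("wrist")["vfov"])
robot.move_gripper(0.0)
R=ori(np.radians(194)); 
T=np.array(robot.camera_info("wrist")["T_tool_cam"])
off=R@T[:3,3]; ax=R@T[:3,2]
# aim optical axis at jig centre
tz=.30; cz=tz+off[2]; t=(.04-cz)/ax[2]
tgt=np.array([.56,.06])-off[:2]-ax[:2]*t
print("tcp",tgt); robot.goto([*tgt,tz],R)
p,d,c,M=snap("wrist","w1.png"); print(robot.read_qpos(),robot.read_t(),M[:3,3])
for ph in range(-60,270,30):
    q=robot.ik([.55,.0,.05],ori(np.radians(ph))); print(ph,q)
E
```

```text
[[ 0.    -0.958 -0.287  0.078]
 [ 1.     0.001 -0.003 -0.001]
 [ 0.003 -0.287  0.958 -0.158]
 [ 0.     0.     0.     1.   ]] 71.81083482343523
tcp [0.514 0.05 ]
[  27.313    3.126  -12.08     0.002  -74.81  -103.365] 4.3083 [0.439 0.03  0.457]
-60 [ 20.409  19.294 -27.618   0.    -43.088   9.591]
-30 [ 20.409  19.294 -27.618   0.    -43.088  39.591]
0 [ 20.409  19.294 -27.618   0.    -43.088  69.591]
30 [ 20.409  19.294 -27.618   0.    -43.088  99.591]
60 [ 20.409  19.294 -27.618   0.    -43.088 129.591]
90 [ 20.409  19.294 -27.618   0.    -43.088 159.591]
120 [  20.409   19.294  -27.618    0.     -43.088 -170.409]
150 [  20.409   19.294  -27.618   -0.     -43.088 -140.409]
180 [  20.409   19.294  -27.618    0.     -43.088 -110.409]
210 [ 20.409  19.294 -27.618   0.    -43.088 -80.409]
240 [ 20.409  19.294 -27.618   0.    -43.088 -50.409]
```

View pics/w1.png

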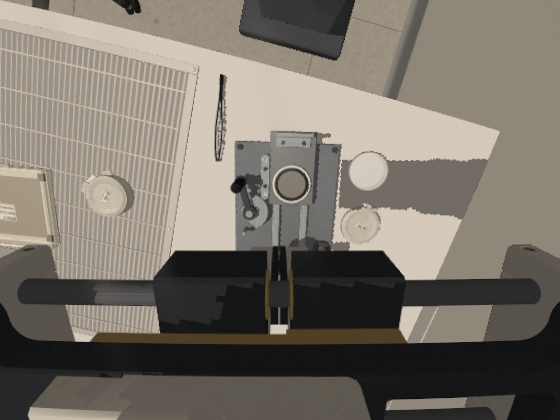

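The wrist picture shows handle top (238,185), hub (249,214), filter (291,184) and plate top (292,137); the fingers hide the loupe. Next I measure these by depth.

```bash
python3 - <<'E'
from h import *
np.set_printoptions(precision=4,suppress=True)
p,d,c,M=snap("wrist");C=cloud(c,M,d);v,u=np.mgrid[:420,:560]
def reg(z0,z1,u0,u1,v0,v1):
    m=(d>0)&(C[...,2]>z0)&(C[...,2]<z1)&(u>=u0)&(u<=u1)&(v>=v0)&(v<=v1);return C[m],m
H,_=reg(.074,.095,225,255,170,205);print("handle",len(H),H.mean(0),cv2.minEnclosingCircle(H[:,:2].astype(np.float32)))
P,_=reg(.058,.08,262,325,120,160);r=cv2.minAreaRect(P[:,:2].astype(np.float32)*1000);print("plate",len(P),P.mean(0),r)
for z0,z1 in((.004,.016),):
    B,m=reg(z0,z1,225,350,130,250);print("base",len(B));
    m2=m.astype(np.uint8)
    Lp=[];Rp=[]
    for row in range(165,240,3):
        xs=np.where(m[row])[0]
        if len(xs): Lp.append(C[row,xs[0]]);Rp.append(C[row,xs[-1]])
    for e in(Lp,Rp):
        e=np.array(e);l=cv2.fitLine(e[:,:2].astype(np.float32),cv2.DIST_HUBER,0,1e-4,1e-4).ravel();print(np.degrees(np.arctan(l[1]/l[0])),l)
g=cv2.cvtColor(p,cv2.COLOR_RGB2GRAY)
cir=cv2.HoughCircles(g,cv2.HOUGH_GRADIENT,1,20,param1=100,param2=20,minRadius=12,maxRadius=24)
for x in cir[0][:8]:print(x,onplane(c,M,x[:2],.035))
for uv,z in(((249,214),.037),((238,183),.083),((291,184),.035)):print(uv,onplane(c,M,uv,z),C[uv[1],uv[0]])
big=cv2.resize(p[110:250,200:340],(790,790)[:2] and (590,590),interpolation=cv2.INTER_CUBIC);cv2.imwrite("pics/w1c.png",big[:,:,::-1])
E
```

```text
handle 107 [ 0.5294 -0.007   0.0816] ((0.5303536057472229, -0.006965384352952242), 0.007622356526553631)
plate 180 [0.4453 0.0522 0.0662] ((445.3799743652344, 52.259246826171875), (5.982570648193359, 48.65839385986328), 12.092817306518555)
base 6218
9.384269 [ 0.9866  0.1631  0.5757 -0.0076]
22.710506 [0.9225 0.3861 0.526  0.1633]
[110.5 198.5  23.4] [[ 0.6027 -0.1942  0.035 ]]
[291.5 183.5  16.5] [[0.5143 0.0674 0.035 ]]
[80.5 87.5 23.4] [[ 0.4533 -0.2501  0.035 ]]
[ 64.5 147.5  23.4] [[ 0.5418 -0.2684  0.035 ]]
[ 92.5 154.5  22.3] [[ 0.5422 -0.2262  0.035 ]]
[27.5 71.5 22.3] [[ 0.4486 -0.327   0.035 ]]
[109.5 231.5  19. ] [[ 0.6573 -0.1916  0.035 ]]
[368.5 170.5  19.4] [[0.4682 0.1719 0.035 ]]
(249, 214) [[0.5749 0.0166 0.037 ]] [0.5742 0.0167 0.0393]
(238, 183) [[ 0.522 -0.005  0.083]] [ 0.5232 -0.0055  0.0775]
(291, 184) [[0.5152 0.0669 0.035 ]] [0.516  0.0673 0.0306]
```

View pics/w1c.png

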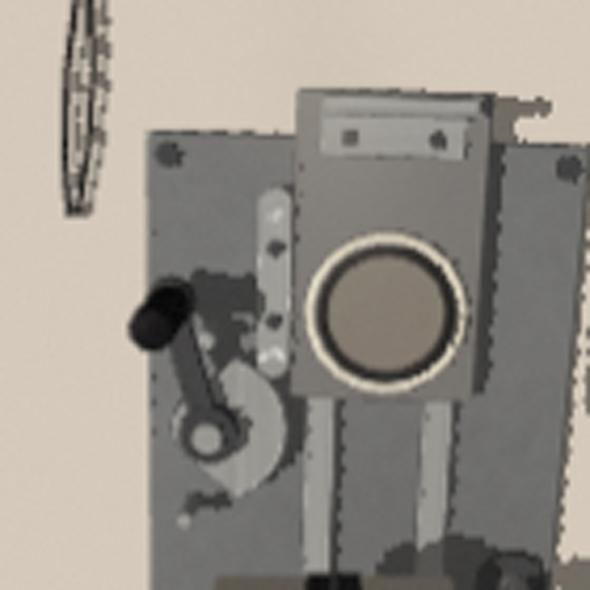

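Handle (0.530,-0.007) has radius 7.6 mm, hub (0.575,0.017) gives an arm of 51 mm, and plate rear centre is (0.442,0.052) with yaw 12.1°. These agree with the given sizes, and the cam is at about 0. I'll swing the lever now.

```bash
cat >> h.py <<'E'
HUB=np.array([.575,.0166]);YAW=np.radians(12.1)
u=lambda a:np.array([np.cos(a),np.sin(a)])
def pose(cam,off,sgn=1,r=.05,z=.052):
    """TCP pose beside the handle at a cam angle; sgn +1 pushes anticlockwise, -1 clockwise (pusher at other side)"""
    th=YAW-2.88+cam; p=HUB+r*u(th)-sgn*off*u(th+np.pi/2)
    return [*p,z],ori(th+np.pi/2)
def sweep(cams,off,sgn,fmax=15,speed=.05):
    f0=robot.read_force()
    for a in cams:
        p,R=pose(a,off,sgn); robot.servo_line(p,R,speed)
        f=np.linalg.norm((robot.read_force()-f0)[:2])
        print("cam %.2f F %.1f err %.4f"%(a,f,np.linalg.norm(np.array(p)-robot.read_position())))
        if f>fmax: break
    return a
E
python3 - <<'E'
from h import *
np.set_printoptions(precision=3,suppress=True)
p,R=pose(0.02,.028,z=.2);robot.goto(p,R)
p,R=pose(0.02,.028,z=.052);robot.servo_line(p,speed=.12)
print(robot.read_position(),robot.read_force(),robot.read_t())
a=sweep(np.r_[.02,np.arange(.15,2.0,.18)],.017,1)
print(robot.read_t()); snap("side","s2.png");snap("scene","s2b.png")
E
```

```text
[0.518 0.018 0.053] [-0.288 -0.052 -0.278] 7.3917
cam 0.02 F 0.9 err 0.0005
cam 0.15 F 1.3 err 0.0003
cam 0.33 F 1.6 err 0.0003
cam 0.51 F 2.7 err 0.0003
cam 0.69 F 1.5 err 0.0003
cam 0.87 F 0.8 err 0.0004
cam 1.05 F 1.5 err 0.0004
cam 1.23 F 1.1 err 0.0003
cam 1.41 F 1.6 err 0.0003
cam 1.59 F 1.7 err 0.0003
cam 1.77 F 1.6 err 0.0002
cam 1.95 F 1.6 err 0.0002
11.4583
```

```bash
python3 - <<'E'
from h import *
a=sweep(np.arange(2.1,2.62,.06),.017,1,fmax=6)
p,d,c,M=snap("side");q,*_=snap("scene")
o=np.hstack([cv2.resize(p[170:310,170:340],None,fx=2.35,fy=2.35,interpolation=2),cv2.resize(q[130:290,180:350],None,fx=2.05,fy=2.05,interpolation=2)[:329]][:2] if 0 else [cv2.resize(p[170:310,170:340],(395,325)),cv2.resize(q[130:270,180:350],(395,325))])
cv2.imwrite("pics/s3.png",o[:,:,::-1]);print(robot.read_t())
E
```

```text
cam 2.10 F 1.5 err 0.0001
cam 2.16 F 2.1 err 0.0002
cam 2.22 F 1.0 err 0.0001
cam 2.28 F 1.9 err 0.0000
cam 2.34 F 2.0 err 0.0001
cam 2.40 F 2.1 err 0.0001
cam 2.46 F 8.7 err 0.0017
13.4667
```

View pics/s3.png

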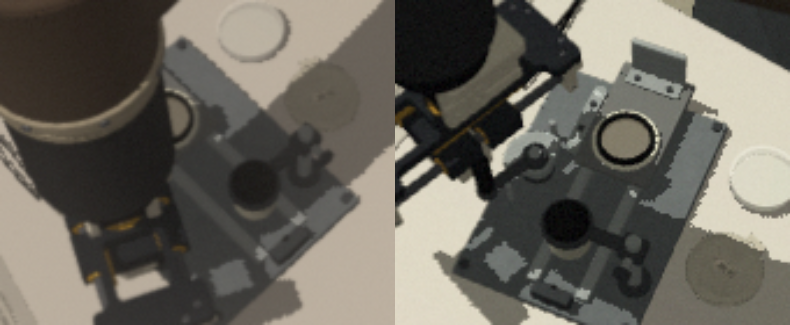

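The lever is at its far stop: force jumped at about 2.43 rad, and in the picture the handle is at (485,185) and the slide is still at loading. Next is the slide.

```bash
cat > push.py <<'E'
from h import *
f=u(YAW);face=np.array([.4453,.0522])-.003*f
at=lambda s,z=.047:[*(face+(s-.0095)*f),z]
R=ori(YAW)
p,Q=pose(2.38,.03);robot.servo_line(p,Q,.08)
robot.servo_line([*p[:2],.15],speed=.2)
robot.servo_line(at(-.018,.15),R,.2)
robot.servo_line(at(-.018),speed=.12)
f0=robot.read_force();print("down",robot.read_t(),f0)
for s in [-.004,.002,.01,.02,.04,.06,.08,.095,.104,*np.arange(.106,.118,.001)]:
    robot.servo_line(at(s),speed=.06 if s<.1 else .03);F=(robot.read_force()-f0)[:2]@f
    print("%.3f F %.1f"%(s,F))
    if abs(F)>10: break
robot.dwell(.3);print(robot.read_t())
E
python3 push.py
```

```text
down 16.8417 [ 0.1192984  -0.05465285 -0.27498833]
-0.004 F -0.7
0.002 F 0.4
0.010 F -0.5
0.020 F -0.3
0.040 F -0.7
0.060 F -1.3
0.080 F -0.6
0.095 F -0.5
0.104 F 0.2
0.106 F -0.4
0.107 F -1.3
0.108 F -1.8
0.109 F -1.9
0.110 F -4.5
0.111 F -9.1
0.112 F -11.8
22.425
```

```bash
python3 - <<'E'
from h import *
f=u(YAW);p0=robot.read_position()
robot.servo_line([*(p0[:2]-.025*f),p0[2]],speed=.1)
robot.servo_line([*(p0[:2]-.025*f),.15],speed=.2)
p,R=pose(2.42,.03,-1,z=.15);robot.servo_line(p,R,.2)
p,R=pose(2.42,.03,-1);robot.servo_line(p,speed=.12);print(robot.read_t(),robot.read_force())
sweep([2.42,*np.arange(2.25,.2,-.18)],.017,-1)
sweep(np.arange(.18,-.16,-.05),.017,-1,fmax=7)
p,R=pose(-.02,.035,-1);robot.servo_line(p,R,.08);robot.servo_line([*p[:2],.2],speed=.2)
R=ori(np.radians(14));robot.goto([.45,-.2,.3],R)
print(robot.read_t(),robot.read_force())
p,_,c,M=snap("side");q,*_=snap("scene")
o=np.hstack([cv2.resize(p[170:310,170:340],(395,325)),cv2.resize(q[130:270,180:350],(395,325))])
cv2.imwrite("pics/s4.png",o[:,:,::-1])
E
```

```text
25.7417 [-0.0761227   0.26210072  0.42492234]
cam 2.42 F 0.9 err 0.0006
cam 2.25 F 0.2 err 0.0001
cam 2.07 F 1.4 err 0.0002
cam 1.89 F 2.0 err 0.0002
cam 1.71 F 2.4 err 0.0002
cam 1.53 F 0.7 err 0.0002
cam 1.35 F 1.6 err 0.0002
cam 1.17 F 1.5 err 0.0002
cam 0.99 F 1.0 err 0.0001
cam 0.81 F 1.2 err 0.0002
cam 0.63 F 1.2 err 0.0002
cam 0.45 F 1.5 err 0.0002
cam 0.27 F 2.3 err 0.0001
cam 0.18 F 0.7 err 0.0002
cam 0.13 F 1.1 err 0.0002
cam 0.08 F 0.9 err 0.0001
cam 0.03 F 1.9 err 0.0001
cam -0.02 F 1.9 err 0.0001
cam -0.07 F 11.4 err 0.0016
34.525 [-0.30931213 -0.20754535 -0.26577122]
```

View pics/s4.png

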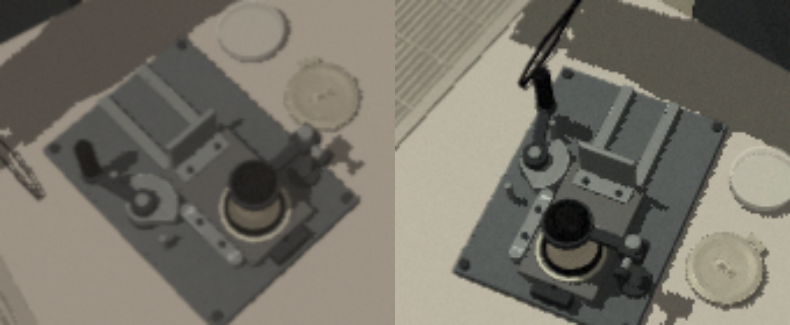

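The slide is home with the filter under the loupe (nest at (255,210) in the left half). The lever is back at its locking stop (handle at (88,160)), and the bystanders haven't moved.

```bash
python3 -c "
from rig import robot
print(robot.job_done())"
```

```text
the job is handed in; nothing more can be done
None
```

I handed the job in at about 34.5 s: the filter is under the loupe, the slide is at its front stop and the lever is back at its locking stop, all by pushing, and the last pictures show the bystanders where they were; no verdict came back.

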